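# Sort out the rocking balm tins and stack the steady ones

### The arm

A 6-joint arm with a two-finger parallel gripper is mounted at the origin on the work surface. World frame = base frame: x ahead of the robot, y to its left, z up, the work surface at z = 0. Lengths are in m, angles in rad, forces in N, time in s.
With the tool pointing down it reaches from about 0.325 to 0.875 m from the base axis. Payload 4.4 kg.
Tool frame: the origin (TCP) lies midway between the tips of the shut fingers; the grasp point (between the pads) lies 19 mm behind it; z points along the fingers, y is the line along which they close (so a half turn about z gives the same grasp; the last joint's range is limited). The gripper opens to 85 mm and grips with 20 to 120 N. Pads are 22 mm wide; open, the fingers measure 114 mm over their backs; the gripper's body (76 mm by 85 mm) begins 54 mm behind the grasp point. The pads swing forward as they close: fully open they stand 13 mm farther back than shut.
Start: joints at [1.163, 0.207, 1.542, -0, 1.393, -0.15], TCP at [0.147, 0.556, 0.231] pointing down, gripper open.
Joint ranges: [-2.73, 2.73], [-0.86, 2.22], [0.23, 2.46], [-1.11, 4.25], [0.08, 2.63], [-2.82, 2.82]. Speed limits (rad/s): [2.79, 2.79, 3.14, 3.14, 3.14, 3.14].

### API

Orientations are given as a unit quaternion [x, y, z, w].
In Python, from cell import sensors, viewer, arm, finder gives the robot as it stands.
- The arm moves only by the tool step_arm, never from a script. Its argument "increments" is a list of rows, each an object of numbers: "tx", "ty", "tz": the shift along the tool's x, y, z in mm; "spin": the turn about the tool's z in rad; "claw": the gripper command: -1 is shut, 1 is fully open, values between are in proportion. In form: [{"tx": .., "ty": .., "tz": .., "spin": .., "claw": ..}, ...]. A call has 1 to 20 rows; each row shifts and turns the commanded pose from where the row before left it, along the tool's axes as they then stand; what a row does not reach is not made up. A row lasts 1/8 s, in which the tool goes at most 62.5 mm and 10.7 degrees, less where a joint would pass 70% of its speed; a pose out of reach is approached as far as the arm can. A call is refused whole if a number of a shift passes 62.5 or a number of a turn 0.188, either way. A call with a gripper value outside its range is refused whole. The fingers move at their own pace and stop on an object; "force" is the grip in N (left out, the last holds). Time passes only in rows, so rows that do not move let the fingers close. It gives the time, the measured TCP pose, the force, the opening and the grip force at its end, in the units of the state.
- sensors.get_state(): the state, without advancing time (a new reading comes with each control period).
- viewer.get_image(name): name is "scene" or "top" or "wrist"; returns a dict with "img" (400x640x3 uint8, red, green, blue), "range_z" (400x640 float32, m along the optical axis (not along the pixel's ray), 0 where there is no reading), "camera_matrix" (3x3 intrinsics, pixels), "view" (4x4, takes a point from world to camera coordinates); the wrist camera has in their place "hand_eye" (4x4, takes a point from camera to tool coordinates, whose origin is the TCP and whose axes are the flange's). Camera axes: x right, y up, looking along -z (the intrinsics and any distortion apply to the point x, -y, -z); pixel columns grow to the right and rows downward; lengths in m; the calibration is good to about 2 mm. The wrist camera is an equidistant fisheye: a pixel r from the principal point sees the ray r / f radians off the axis. A picture is of the moment at which its call begins: read the wrist's pose just before it.
- arm.job_done(): hands the job in; it is judged then, once.
Trained networks look in a picture, given as the dict that the camera call returned (one of the last four; its "shot" number tells which), for a name from the list of things; names that differ only in an ending like _2 or _b are one class to them, and where a whole thing is asked for, a point or a joint stands for the part that bears it (a point fixed in the world has none). Each returns a list of dicts, best first, with "confidence" (0 to 1); they miss things now and then, are a little off and sometimes report something else, mostly with a low value. They report only what shows in the picture. A call takes as long as a camera call.
- finder.find_in(picture, target): "extent" ([centre column, centre row, width, height] in pixels, round what is visible of it).
- finder.trace(picture, target): "pixels" (400x640 bool, what is visible of it) and "extent" ([centre column, centre row, width, height] in pixels, round what is visible of it).
The state is a dict: "t": time; "joint_positions": joint angles; "dq": joint speeds; "tau": joint torques, N m; "position": TCP position; "tool_rot": TCP orientation; "contact_force": force on the tool from outside, world axes, zero at the start; "torque": the same for the moment, N m; "finger_gap": finger opening in m; "grasp_force": force on a finger pad.
Only numpy, scipy, OpenCV 4.12 (cv2) and the standard library are available. Lean on these libraries where they do the work, as an engineer would, in place of code of your own. Each camera call takes 0.05 s, during which the arm holds its last target. There are 200 camera calls.

### The job

Four closed aluminium balm tins, two large and two small, stand on the white turntable around the cup; one of each size has a bulged bottom, so that it rocks when its lid is pressed at the rim. Stand the two that rock upright on the floor of the walnut tray, side by side, and leave the two steady ones stacked on the turntable, the large one underneath and the small one squarely on its lid. Leave the cup, the rake, the brush and the comb where they are.

Things in the scene. Friction and masses are not known exactly. Their poses are not given: they have to be found in the camera images.
- large_1 (a point): centre of an 84 mm cork inlay, level with the turntable's top and turning with it; z up. At the start a large tin stands here within 3 mm: a round aluminium screw-lid tin, 68 mm in diameter, 34 mm high, flat smooth lid (slippery under a fingertip), about 0.15 kg, lower edge bevelled over the last 6 mm. Which of the two large tins is here varies: they look alike and both stand level when left alone
- large_2 (a point): the same for the other large tin, opposite large_1. The steady large tin has a flat bottom 62 mm across. The bulged one rests on a flat crown 12 mm across in the middle of its bottom, the rest up to 4 mm higher: under 1 to 2 N near the rim of its lid it tips by about 9 degrees (the pressed rim sinks 3 to 5 mm) until it bottoms, and rocks back level when let go
- small_1 (a point): centre of a 68 mm cork inlay, level with the turntable's top and turning with it; z up. At the start a small tin stands here within 3 mm: like the large ones, but 58 mm in diameter, 27 mm high, about 0.10 kg. Which of the two small tins is here varies: they look alike and both stand level when left alone
- small_2 (a point): the same for the other small tin, opposite small_1. The steady small tin has a flat bottom 52 mm across; the bulged one rests on a flat crown 12 mm across, the rest up to 4 mm higher: under 1 to 2 N near the rim it tips by about 11 degrees (the pressed rim sinks 3 to 4 mm) until it bottoms, and rocks back level when let go
- turntable_centre (a point): centre of the top surface of the white turntable, z up: a round disc 330 mm in diameter, its top 30 mm above the table. The four tin places lie 105 mm from this centre, a quarter turn apart, large and small by turns. The disc turns freely about its vertical axis against a slight friction of 0.15 N m
- tray: fixed open walnut tray, outside 260 mm (its x) by 170 mm (its y) and 24 mm high, walls and floor 6 mm thick; origin at the centre of its underside, z up, so its inner floor is 6 mm above the origin
- cup: empty white ceramic cup, 60 mm in diameter at the rim and 62 mm high, standing within 6 mm of the turntable's centre; origin at the centre of its underside, z up. To be left there
- rake: steel grooming rake with a black handle, 180 mm long and 66 mm wide at its head, up to 20 mm high, lying on the dark tool mat along its x; origin underneath, about half-way along. To be left there
- brush: lavender plastic grooming brush, 170 mm long, 52 mm wide and 23 mm high, lying on the mat along its x; origin underneath, about half-way along. To be left there
- comb: walnut comb, 150 mm long, 37 mm wide and 7 mm high, lying on the mat along its x; origin underneath, in the middle. To be left there

How it is judged:
By the outcome, as a careful person would: the job done as asked, in the order asked, and still so for the second after the job is handed in, with the robot touching nothing.
It also fails if it takes over 69 s, if anything falls off the work surface, if the arm or the gripper's body presses on something with over 40 N, if the wrist force passes 120 N, or if a joint passes its speed limit or range.

## Working session

There is one attempt and no reset: what is moved stays moved. The work goes in short steps, Python scripts to look and compute and a tool call to move; the robot and the scene stay as the last step left them, time stands still between calls to the robot, and variables do not carry over. Pictures are saved under pics/ and viewed, at most 10 in all, crops included, and the job is handed in when it is done.

Besides the shell and the picture viewer there is one more tool, called after "Request:" by a JSON object that holds its "op" and its "data", one argument or row to a line. step_arm: Moves the arm, as the interface text tells. Its arguments: {"type":"object","properties":{"increments":{"type":"array","items":{"type":"object","properties":{"tx":{"type":"number"},"ty":{"type":"number"},"tz":{"type":"number"},"spin":{"type":"number"},"claw":{"type":"number"}}}},"force":{"type":"number"}},"required":["increments"]}

```bash
mkdir -p pics; ls; cat > h.py <<'E'
import numpy as np, cv2
from cell import sensors, viewer, arm, finder
from scipy.spatial.transform import Rotation as R
def cloud(p):
    K=np.array(p["camera_matrix"]); z=p["range_z"]; v,u=np.mgrid[0:400,0:640]
    c=np.stack([(u-K[0,2])/K[0,0]*z,-(v-K[1,2])/K[1,1]*z,-z,np.ones_like(z)],-1)
    w=c@np.linalg.inv(np.array(p["view"])).T
    w[z<=0]=np.nan
    return w[...,:3]
def save(p,n): cv2.imwrite("pics/"+n,p["img"][...,::-1])
E
python3 - <<'E'
from h import *
s=sensors.get_state(); print(s)
p=viewer.get_image("top"); q=viewer.get_image("scene"); 
im=np.vstack([p["img"],q["img"]]); cv2.imwrite("pics/a.png",cv2.resize(im,None,fx=.75,fy=.75)[...,::-1])
w=cloud(p); np.savez("top0.npz",w=w)
print(p["camera_matrix"],p["view"])
for n in ["large_1","small_1","tray","cup","turntable_centre"]:
    for r in finder.trace(p,n)[:4]:
        m=r["pixels"]; x=w[m]; print(n,r["confidence"],r["extent"],np.nanmedian(x,0).round(4), np.nanmin(x,0).round(3),np.nanmax(x,0).round(3))
E
```

```text
pics
{'t': 0.0, 'joint_positions': array([ 1.16251268e+00,  2.07433845e-01,  1.54298743e+00, -9.65915828e-06,
        1.39352597e+00, -1.50493113e-01]), 'dq': array([ 2.41494381e-04, -4.53729205e-04, -1.34135347e-03,  2.63533763e-03,
        3.43549980e-05,  1.77450156e-03]), 'tau': array([-1.01911653e-03, -3.83045626e+01, -2.91592866e+01, -3.83065335e-04,
        1.05495725e-02, -1.10249286e-05]), 'position': array([0.14628973, 0.55527206, 0.23010205]), 'tool_rot': array([ 1.28537711e-01,  9.91703923e-01, -1.13295893e-03, -3.20092515e-04]), 'contact_force': array([-0.10892227,  0.05772397,  0.20566667]), 'torque': array([ 0.01188303,  0.05300156, -0.00168981]), 'grasp_force': 0.0, 'finger_gap': 0.08519285393330632}
[[504.2733862    0.         321.49975169]
 [  0.         504.2733862  198.78374119]
 [  0.           0.           1.        ]] [[-0.00326573 -0.99999282 -0.00192298 -0.01115738]
 [ 0.99579959 -0.00342798  0.09149555 -0.55757265]
 [-0.09150148 -0.0016161   0.99580363 -1.18165668]
 [ 0.          0.          0.          1.        ]]
large_1 0.97 [330.6, 186.4, 134.8, 138.2] [ 0.5848 -0.0313  0.0288] [ 0.426 -0.202 -0.009] [0.753 0.136 0.092]
small_1 0.89 [330.9, 186.9, 134.0, 135.8] [ 0.5839 -0.0309  0.0288] [ 0.426 -0.195 -0.   ] [0.753 0.132 0.089]
tray 0.66 [169.1, 230.8, 78.6, 110.3] [0.4872 0.3567 0.0055] [ 0.352  0.263 -0.004] [0.622 0.451 0.031]
cup 0.64 [329.8, 179.4, 25.4, 32.8] [ 0.5969 -0.0333  0.0455] [ 0.564 -0.065  0.026] [ 0.62  -0.002  0.096]
turntable_centre 0.75 [330.0, 186.5, 139.0, 139.7] [ 0.5851 -0.0314  0.0289] [ 0.423 -0.201 -0.009] [0.762 0.136 0.095]
```

View pics/a.png

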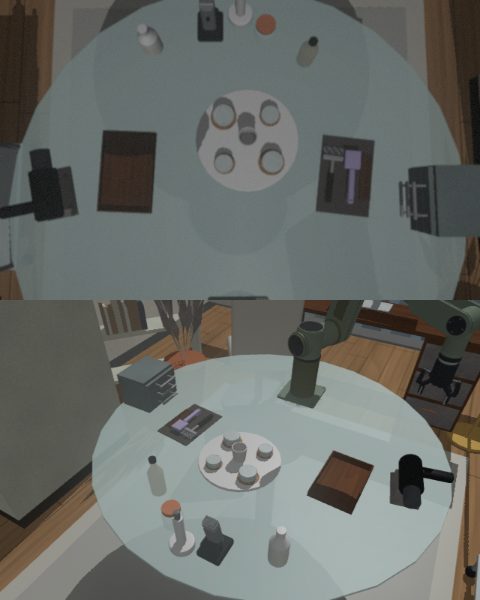

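```bash
python3 - <<'E'
from h import *
w=np.load("top0.npz")["w"]
x=w.reshape(-1,3); x=x[np.isfinite(x[:,0])]
d=x[(x[:,2]>.023)&(x[:,2]<.035)&(np.hypot(x[:,0]-.587,x[:,1]+.032)<.2)]
from scipy.cluster.vq import kmeans
def circ(p):
    c,r=cv2.minEnclosingCircle(p[:,:2].astype(np.float32)); return c,r
print("disc",circ(d),np.median(d[:,2]))
t=x[(x[:,2]>.05)&(x[:,2]<.07)&(np.hypot(x[:,0]-.587,x[:,1]+.032)<.155)&(np.hypot(x[:,0]-.587,x[:,1]+.032)>.06)]
g=np.zeros((400,400),np.uint8); ij=((t[:,:2]-[.587-.2,-.032-.2])*1000).astype(int); g[ij[:,0],ij[:,1]]=255
g=cv2.morphologyEx(g,cv2.MORPH_CLOSE,np.ones((5,5)))
n,l=cv2.connectedComponents(g)
for k in range(1,n):
    s=t[l[ij[:,0],ij[:,1]]==k]
    if len(s)>60: print(len(s),np.median(s,0).round(4),(s.min(0)/2+s.max(0)/2).round(4),circ(s))
tr=x[(x[:,1]>.24)&(x[:,1]<.47)&(x[:,0]>.33)&(x[:,0]<.65)&(x[:,2]>.017)]
print("tray",cv2.minAreaRect(tr[:,:2].astype(np.float32)), len(tr))
E
```

```text
disc ((0.5892255306243896, -0.031756799668073654), 0.164810448884964) 0.02888009075011788
683 [ 0.5163 -0.1088  0.0628] [ 0.5175 -0.1083  0.0601] ((0.517551064491272, -0.10867644101381302), 0.03451269119977951)
491 [0.5123 0.0418 0.0561] [0.5126 0.0418 0.0562] ((0.5121972560882568, 0.041901927441358566), 0.029450243338942528)
671 [0.662  0.0416 0.0627] [0.6623 0.0428 0.0598] ((0.6634035110473633, 0.042559217661619186), 0.034682124853134155)
475 [ 0.6654 -0.104   0.0556] [ 0.6654 -0.1043  0.0564] ((0.6656789183616638, -0.10377497971057892), 0.029246758669614792)
tray ((0.48975202441215515, 0.3539210259914398), (0.17198637127876282, 0.2604147791862488), 87.55139923095703) 994
```

The top view shows the turntable at about px (247,140), with large tins upper-left and lower-right and small ones upper-right and lower-left. The tray is on the left and the mat on the right. Next I move to the rim of the near large tin to press-test it.

Request:
{"op": "step_arm", "data": {
  "increments": [
    {"spin": -0.129,"claw": -1},
    {"spin": -0.129,"claw": -1},
    {"tx": -24.7,"ty": -46,"tz": 7.3},
    {"tx": -24.7,"ty": -46,"tz": 7.3},
    {"tx": -24.7,"ty": -46,"tz": 7.3},
    {"tx": -24.7,"ty": -46,"tz": 7.3},
    {"tx": -24.7,"ty": -46,"tz": 7.3},
    {"tx": -24.7,"ty": -46,"tz": 7.3},
    {"tx": -24.7,"ty": -46,"tz": 7.3},
    {"tx": -24.7,"ty": -46,"tz": 7.3},
    {"tx": -24.7,"ty": -46,"tz": 7.3},
    {"tx": -24.7,"ty": -46,"tz": 7.3},
    {"tx": -24.7,"ty": -46,"tz": 7.3},
    {"tx": -24.7,"ty": -46,"tz": 7.3},
    {"tx": -24.7,"ty": -46,"tz": 7.3},
    {"tx": -24.7,"ty": -46,"tz": 7.3},
    {"tx": -24.7,"ty": -46,"tz": 7.3},
    {}
  ]
}}

```text
$.increments[0]: bad value
```

Request:
{"op": "step_arm", "data": {
  "increments": [
    {"tx": 0,"ty": 0,"tz": 0,"spin": -0.129,"claw": -1},
    {"tx": 0,"ty": 0,"tz": 0,"spin": -0.129,"claw": -1},
    {"tx": -24.7,"ty": -46,"tz": 7.3,"spin": 0,"claw": -1},
    {"tx": -24.7,"ty": -46,"tz": 7.3,"spin": 0,"claw": -1},
    {"tx": -24.7,"ty": -46,"tz": 7.3,"spin": 0,"claw": -1},
    {"tx": -24.7,"ty": -46,"tz": 7.3,"spin": 0,"claw": -1},
    {"tx": -24.7,"ty": -46,"tz": 7.3,"spin": 0,"claw": -1},
    {"tx": -24.7,"ty": -46,"tz": 7.3,"spin": 0,"claw": -1},
    {"tx": -24.7,"ty": -46,"tz": 7.3,"spin": 0,"claw": -1},
    {"tx": -24.7,"ty": -46,"tz": 7.3,"spin": 0,"claw": -1},
    {"tx": -24.7,"ty": -46,"tz": 7.3,"spin": 0,"claw": -1},
    {"tx": -24.7,"ty": -46,"tz": 7.3,"spin": 0,"claw": -1},
    {"tx": -24.7,"ty": -46,"tz": 7.3,"spin": 0,"claw": -1},
    {"tx": -24.7,"ty": -46,"tz": 7.3,"spin": 0,"claw": -1},
    {"tx": -24.7,"ty": -46,"tz": 7.3,"spin": 0,"claw": -1},
    {"tx": -24.7,"ty": -46,"tz": 7.3,"spin": 0,"claw": -1},
    {"tx": -24.7,"ty": -46,"tz": 7.3,"spin": 0,"claw": -1},
    {"tx": 0,"ty": 0,"tz": 0,"spin": 0,"claw": -1}
  ]
}}

```text
t: 2.6
position: [0.5186, -0.1372, 0.1215]
tool_rot: [0.002, 1.0, -0.0, 0.0]
contact_force: [-0.2, 0.2, -0.2]
finger_gap: 0.0004
grasp_force: 0.0
```

Request:
{"op": "step_arm", "data": {
  "increments": [
    {"tx": 1,"ty": 1,"tz": 20,"spin": 0,"claw": -1},
    {"tx": 0,"ty": 0,"tz": 20,"spin": 0,"claw": -1},
    {"tx": 0,"ty": 0,"tz": 14,"spin": 0,"claw": -1},
    {"tx": 0,"ty": 0,"tz": 0,"spin": 0,"claw": -1}
  ]
}}

```text
t: 3.1
position: [0.515, -0.1319, 0.0667]
tool_rot: [-0.0, 1.0, 0.001, -0.001]
contact_force: [0.5, -0.0, 0.3]
finger_gap: 0.0002
grasp_force: 0.0
```

Request:
{"op": "step_arm", "data": {
  "increments": [
    {"tx": 0,"ty": 0,"tz": 2,"spin": 0,"claw": -1},
    {"tx": 0,"ty": 0,"tz": 0,"spin": 0,"claw": -1}
  ]
}}

```text
t: 3.35
position: [0.5168, -0.1331, 0.0665]
tool_rot: [-0.0, 1.0, -0.0, 0.001]
contact_force: [0.0, 0.6, 0.3]
finger_gap: 0.0002
grasp_force: 0.0
```

Request:
{"op": "step_arm", "data": {
  "increments": [
    {"tx": 0,"ty": 0,"tz": 1,"spin": 0,"claw": -1},
    {"tx": 0,"ty": 0,"tz": 0,"spin": 0,"claw": -1}
  ]
}}

```text
t: 3.6
position: [0.5164, -0.133, 0.065]
tool_rot: [-0.0, 1.0, -0.0, 0.0]
contact_force: [-0.4, -0.4, -0.4]
finger_gap: -0.0002
grasp_force: 0.0
```

Request:
{"op": "step_arm", "data": {
  "increments": [
    {"tx": 0,"ty": 0,"tz": 1.5,"spin": 0,"claw": -1},
    {"tx": 0,"ty": 0,"tz": 0,"spin": 0,"claw": -1}
  ]
}}

```text
t: 3.85
position: [0.5169, -0.1333, 0.0641]
tool_rot: [-0.0, 1.0, -0.0, 0.001]
contact_force: [-0.4, 0.1, 4.2]
finger_gap: 0.0001
grasp_force: 2.2
```

Request:
{"op": "step_arm", "data": {
  "increments": [
    {"tx": 0,"ty": 0,"tz": 1,"spin": 0,"claw": -1},
    {"tx": 0,"ty": 0,"tz": 0,"spin": 0,"claw": -1}
  ]
}}

```text
t: 4.1
position: [0.5176, -0.1338, 0.064]
tool_rot: [-0.0, 1.0, -0.001, 0.001]
contact_force: [-0.8, -0.1, 8.7]
finger_gap: -0.0001
grasp_force: 4.3
```

Request:
{"op": "step_arm", "data": {
  "increments": [
    {"tx": 0,"ty": 0,"tz": -20,"spin": 0,"claw": -1},
    {"tx": 1,"ty": 49,"tz": -18,"spin": 0,"claw": -1},
    {"tx": 1,"ty": 50,"tz": 0,"spin": 0,"claw": -1},
    {"tx": 1,"ty": 50,"tz": 0,"spin": 0,"claw": -1},
    {"tx": 1,"ty": 48,"tz": 20,"spin": 0,"claw": -1},
    {"tx": 0,"ty": 0,"tz": 19,"spin": 0,"claw": -1},
    {"tx": 0,"ty": 0,"tz": 0,"spin": 0,"claw": -1}
  ]
}}

```text
t: 4.97
position: [0.5101, 0.0648, 0.0594]
tool_rot: [-0.001, 1.0, 0.0, -0.002]
contact_force: [0.5, 0.4, 0.2]
finger_gap: 0.0003
grasp_force: 0.0
```

Request:
{"op": "step_arm", "data": {
  "increments": [
    {"tx": 0,"ty": 0,"tz": 1.5,"spin": 0,"claw": -1},
    {"tx": 0,"ty": 0,"tz": 0,"spin": 0,"claw": -1}
  ]
}}

```text
t: 5.22
position: [0.513, 0.0634, 0.0605]
tool_rot: [0.001, 1.0, -0.0, 0.001]
contact_force: [-0.3, 0.1, -0.1]
finger_gap: -0.0001
grasp_force: 0.0
```

Request:
{"op": "step_arm", "data": {
  "increments": [
    {"tx": 0,"ty": 0,"tz": 1.5,"spin": 0,"claw": -1},
    {"tx": 0,"ty": 0,"tz": 0,"spin": 0,"claw": -1}
  ]
}}

```text
t: 5.48
position: [0.5124, 0.0637, 0.0585]
tool_rot: [0.0, 1.0, 0.0, 0.0]
contact_force: [0.1, -0.2, 0.3]
finger_gap: 0.0001
grasp_force: 0.0
```

Request:
{"op": "step_arm", "data": {
  "increments": [
    {"tx": 0,"ty": 0,"tz": 1,"spin": 0,"claw": -1},
    {"tx": 0,"ty": 0,"tz": 0,"spin": 0,"claw": -1}
  ]
}}

```text
t: 5.72
position: [0.5121, 0.0641, 0.0572]
tool_rot: [-0.0, 1.0, 0.0, -0.0]
contact_force: [-0.7, -0.1, 0.2]
finger_gap: 0.0001
grasp_force: 0.0
```

Request:
{"op": "step_arm", "data": {
  "increments": [
    {"tx": 0,"ty": 0,"tz": 1,"spin": 0,"claw": -1},
    {"tx": 0,"ty": 0,"tz": 0,"spin": 0,"claw": -1}
  ]
}}

```text
t: 5.98
position: [0.5125, 0.0643, 0.057]
tool_rot: [-0.0, 1.0, 0.0, 0.0]
contact_force: [-0.7, 0.1, 5.1]
finger_gap: 0.0002
grasp_force: 2.4
```

Both presses met a stiff, level lid (8.7 N on the near large tin, 5.1 N on the near small one). So both near tins are steady and the far two are the rockers. I'll fetch the far large one.

Request:
{"op": "step_arm", "data": {
  "increments": [
    {"tx": 0,"ty": 0,"tz": -35,"spin": 0,"claw": 0},
    {"tx": 0,"ty": 0,"tz": -35,"spin": 0,"claw": 1},
    {"tx": -50,"ty": -7,"tz": 0,"spin": 0,"claw": 1},
    {"tx": -50,"ty": -7,"tz": 0,"spin": 0,"claw": 1},
    {"tx": -50,"ty": -7,"tz": 0,"spin": 0,"claw": 1},
    {"tx": 0,"ty": 0,"tz": 30,"spin": 0,"claw": 1},
    {"tx": 0,"ty": 0,"tz": 0,"spin": 0,"claw": 1}
  ]
}}

```text
t: 6.85
position: [0.6596, 0.0432, 0.0926]
tool_rot: [-0.0, 1.0, 0.0, -0.004]
contact_force: [-0.4, 0.5, -0.9]
finger_gap: 0.0854
grasp_force: 0.0
```

```bash
cat >> h.py <<'E'
def wpts(p,s,u,v,z):
    "world xy of wrist pixels on the plane z"
    K=np.array(p["camera_matrix"]); a=np.array([(u-K[0,2])/K[0,0],(v-K[1,2])/K[1,1]]).T; th=np.linalg.norm(a,axis=1)
    d=np.c_[a*(np.sin(th)/np.maximum(th,1e-9))[:,None],np.cos(th)]*[1,-1,-1]
    T=np.array(p["hand_eye"]); Rt=R.from_quat(s["tool_rot"]).as_matrix()
    D=d@T[:3,:3].T@Rt.T; o=Rt@T[:3,3]+s["position"]
    return o[:2]+D[:,:2]*((z-o[2])/D[:,2])[:,None]
E
python3 - <<'E'
from h import *
s=sensors.get_state(); p=viewer.get_image("wrist"); save(p,"b.png"); print(s["position"],s["tool_rot"],s["finger_gap"],p["camera_matrix"],p["hand_eye"])
for r in finder.trace(p,"large_1")[:3]:print(r["confidence"],r["extent"],r["pixels"].sum())
E
```

```text
[0.6595941  0.04318745 0.09257334] [-2.97538492e-05  9.99992608e-01  2.57940139e-04 -3.83612425e-03] 0.0853885353702824 [[309.70691629   0.         320.69518039]
 [  0.         309.70691629 199.16775914]
 [  0.           0.           1.        ]] [[-4.25491950e-04  9.56862344e-01  2.90541345e-01  7.22232708e-02]
 [ 9.99999782e-01  2.60288663e-04  6.07250705e-04  2.18393534e-03]
 [ 5.05430715e-04  2.90541540e-01 -9.56862246e-01 -1.41951921e-01]
 [ 0.00000000e+00  0.00000000e+00  0.00000000e+00  1.00000000e+00]]
0.87 [250.2, 159.1, 391.2, 318.1] 71654
```

View pics/b.png

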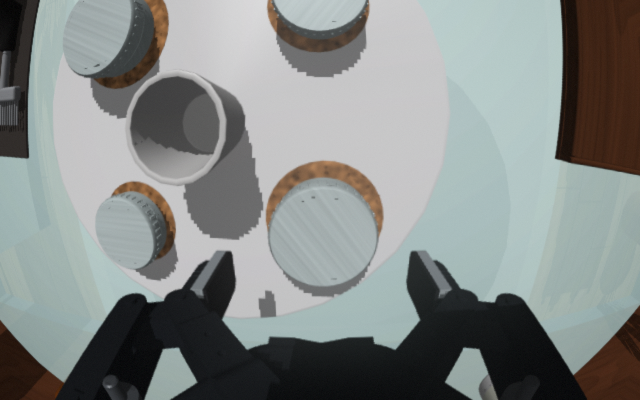

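```bash
python3 - <<'E'
from h import *
s=sensors.get_state(); p=viewer.get_image("wrist")
g=np.array([[270,235],[378,232],[324,180],[322,287.]])
print(s["position"]); print(wpts(p,s,g[:,0],g[:,1],.064))
E
```

```text
[0.66128512 0.04329401 0.09572782]
[[0.66479372 0.01413698]
 [0.66283205 0.08061362]
 [0.63020477 0.04726944]
 [0.70232588 0.04622278]]
```

The wrist view shows the far large tin centred at about px (324,235), between the fingers. I'll descend and grip.

Request:
{"op": "step_arm", "data": {
  "increments": [
    {"tx": -2,"ty": 1,"tz": 17,"spin": 0,"claw": 1},
    {"tx": 0,"ty": 0,"tz": 25,"spin": 0,"claw": 1},
    {"tx": 0,"ty": 0,"tz": 24,"spin": 0,"claw": 1},
    {"tx": 0,"ty": 0,"tz": 0,"spin": 0,"claw": 0.4},
    {"tx": 0,"ty": 0,"tz": 0,"spin": 0,"claw": 0.2},
    {"tx": 0,"ty": 0,"tz": 0,"spin": 0,"claw": 0.2}
  ],
  "force": 30
}}

```text
t: 7.75
position: [0.6652, 0.0441, 0.0316]
tool_rot: [-0.0, 1.0, -0.0, 0.001]
contact_force: [-0.1, -0.4, -1.1]
finger_gap: 0.0673
grasp_force: 35.4
```

Request:
{"op": "step_arm", "data": {
  "increments": [
    {"tx": 0,"ty": 0,"tz": -25,"spin": 0,"claw": 0.2},
    {"tx": 0,"ty": 0,"tz": -25,"spin": 0,"claw": 0.2},
    {"tx": 10,"ty": 25,"tz": 0,"spin": 0,"claw": 0.2},
    {"tx": 21,"ty": 50,"tz": 0,"spin": 0,"claw": 0.2},
    {"tx": 21,"ty": 50,"tz": 0,"spin": 0,"claw": 0.2},
    {"tx": 21,"ty": 50,"tz": 0,"spin": 0,"claw": 0.2},
    {"tx": 21,"ty": 50,"tz": 0,"spin": 0,"claw": 0.2},
    {"tx": 21,"ty": 50,"tz": 0,"spin": 0,"claw": 0.2},
    {"tx": 14,"ty": 32,"tz": 0,"spin": 0,"claw": 0.2},
    {"tx": 0,"ty": 0,"tz": 20,"spin": 0,"claw": 0.2},
    {"tx": 0,"ty": 0,"tz": 20,"spin": 0,"claw": 0.2},
    {"tx": 0,"ty": 0,"tz": 20,"spin": 0,"claw": 0.2},
    {"tx": 0,"ty": 0,"tz": 9,"spin": 0,"claw": 0.2},
    {"tx": 0,"ty": 0,"tz": 0,"spin": 0,"claw": 0.2}
  ]
}}

```text
t: 9.5
position: [0.5347, 0.3499, 0.0097]
tool_rot: [0.001, 1.0, -0.001, -0.001]
contact_force: [0.3, -0.2, -1.1]
finger_gap: 0.0674
grasp_force: 35.7
```

```bash
python3 - <<'E'
from h import *
s=sensors.get_state(); p=viewer.get_image("scene"); print(s["position"],s["contact_force"],s["finger_gap"])
cv2.imwrite("pics/c.png",cv2.resize(p["img"][130:330,260:640],None,fx=2,fy=2)[...,::-1])
E
```

```text
[0.53466958 0.34987172 0.00974467] [ 0.27667975 -0.20010999 -1.12106188] 0.06742372400564188
```

View pics/c.png

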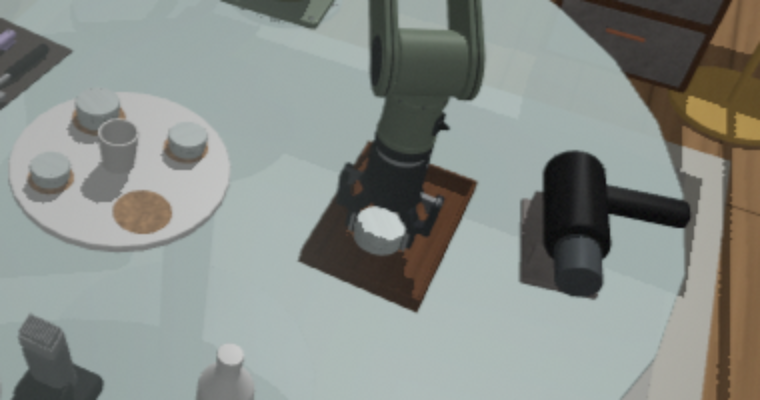

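The scene view shows the tin held over the tray at about px (380,230), with its weight still on the gripper. I'll lower it in small steps.

Request:
{"op": "step_arm", "data": {
  "increments": [
    {"tx": 0,"ty": 0,"tz": 2.5,"spin": 0,"claw": 0.2},
    {"tx": 0,"ty": 0,"tz": 0,"spin": 0,"claw": 0.2}
  ]
}}

```text
t: 9.8
position: [0.5357, 0.3512, 0.0094]
tool_rot: [0.0, 1.0, 0.0, 0.001]
contact_force: [-0.6, 0.6, -0.5]
finger_gap: 0.0671
grasp_force: 35.7
```

Request:
{"op": "step_arm", "data": {
  "increments": [
    {"tx": 0,"ty": 0,"tz": 1.5,"spin": 0,"claw": 0.2},
    {"tx": 0,"ty": 0,"tz": 0,"spin": 0,"claw": 0.2}
  ]
}}

```text
t: 10.05
position: [0.5351, 0.3511, 0.0074]
tool_rot: [-0.0, 1.0, 0.0, 0.0]
contact_force: [-0.6, 0.2, -1.3]
finger_gap: 0.0673
grasp_force: 35.7
```

Request:
{"op": "step_arm", "data": {
  "increments": [
    {"tx": 0,"ty": 0,"tz": 1,"spin": 0,"claw": 0.2},
    {"tx": 0,"ty": 0,"tz": 0,"spin": 0,"claw": 0.2}
  ]
}}

```text
t: 10.3
position: [0.535, 0.3511, 0.0061]
tool_rot: [-0.0, 1.0, -0.0, -0.0]
contact_force: [0.3, 0.6, -1.3]
finger_gap: 0.0675
grasp_force: 35.7
```

Request:
{"op": "step_arm", "data": {
  "increments": [
    {"tx": 0,"ty": 0,"tz": 1,"spin": 0,"claw": 0.2},
    {"tx": 0,"ty": 0,"tz": 0,"spin": 0,"claw": 0.2}
  ]
}}

```text
t: 10.55
position: [0.5351, 0.351, 0.0052]
tool_rot: [-0.0, 1.0, -0.0, -0.0]
contact_force: [-0.5, 0.5, -1.9]
finger_gap: 0.0669
grasp_force: 35.7
```

Request:
{"op": "step_arm", "data": {
  "increments": [
    {"tx": 0,"ty": 0,"tz": 1,"spin": 0,"claw": 0.2},
    {"tx": 0,"ty": 0,"tz": 0,"spin": 0,"claw": 0.2}
  ]
}}

```text
t: 10.8
position: [0.5352, 0.3511, 0.0043]
tool_rot: [-0.0, 1.0, 0.0, 0.0]
contact_force: [-0.2, 0.4, -2.0]
finger_gap: 0.0672
grasp_force: 35.9
```

Request:
{"op": "step_arm", "data": {
  "increments": [
    {"tx": 0,"ty": 0,"tz": 1,"spin": 0,"claw": 0.2},
    {"tx": 0,"ty": 0,"tz": 0,"spin": 0,"claw": 0.2}
  ]
}}

```text
t: 11.05
position: [0.5353, 0.3511, 0.0042]
tool_rot: [-0.0, 1.0, -0.0, 0.0]
contact_force: [-2.4, -0.7, 4.7]
finger_gap: 0.067
grasp_force: 36.3
```

Request:
{"op": "step_arm", "data": {
  "increments": [
    {"tx": 0,"ty": 0,"tz": -1,"spin": 0,"claw": 0.2},
    {"tx": 0,"ty": 0,"tz": 0,"spin": 0,"claw": 0.6},
    {"tx": 0,"ty": 0,"tz": 0,"spin": 0,"claw": 0.85},
    {"tx": 0,"ty": 0,"tz": 0,"spin": 0,"claw": 1},
    {"tx": 0,"ty": 0,"tz": -30,"spin": 0,"claw": 1},
    {"tx": 0,"ty": 0,"tz": -45,"spin": 0,"claw": 1},
    {"tx": 0,"ty": 0,"tz": -45,"spin": 0,"claw": 1},
    {"tx": -13,"ty": -45,"tz": 0,"spin": 0,"claw": 1},
    {"tx": -13,"ty": -45,"tz": 0,"spin": 0,"claw": 1},
    {"tx": -13,"ty": -45,"tz": 0,"spin": 0,"claw": 1},
    {"tx": -13,"ty": -45,"tz": 0,"spin": 0,"claw": 1},
    {"tx": -13,"ty": -45,"tz": 0,"spin": 0,"claw": 1},
    {"tx": -13,"ty": -45,"tz": 0,"spin": 0,"claw": 1},
    {"tx": -13,"ty": -45,"tz": 0,"spin": 0,"claw": 1},
    {"tx": -13,"ty": -45,"tz": 0,"spin": 0,"claw": 1},
    {"tx": -13,"ty": -45,"tz": 0,"spin": 0,"claw": 1},
    {"tx": -13,"ty": -50,"tz": 0,"spin": 0,"claw": 1},
    {"tx": 0,"ty": 0,"tz": 30,"spin": 0,"claw": 1},
    {"tx": 0,"ty": 0,"tz": 0,"spin": 0,"claw": 1}
  ]
}}

```text
t: 13.42
position: [0.6626, -0.1039, 0.091]
tool_rot: [0.001, 1.0, 0.001, -0.003]
contact_force: [-0.5, -0.1, 0.3]
finger_gap: 0.0855
grasp_force: 0.0
```

```bash
python3 - <<'E'
from h import *
p=viewer.get_image("wrist"); s=sensors.get_state(); save(p,"d.png"); print(s["position"])
q=viewer.get_image("top"); w=cloud(q); x=w.reshape(-1,3); x=x[np.isfinite(x[:,0])]
t=x[(np.hypot(x[:,0]-.535,x[:,1]-.351)<.05)&(x[:,2]>.03)]; print("tray tin",len(t),np.median(t,0),t[:,2].min(),t[:,2].max(),cv2.minEnclosingCircle(t[:,:2].astype(np.float32)))
E
```

```text
[ 0.66371431 -0.10350668  0.09255784]
tray tin 663 [0.53570856 0.34836503 0.0384478 ] 0.03027133183444075 0.044495590719873634 ((0.5363354682922363, 0.34915608167648315), 0.03490757569670677)
```

View pics/d.png

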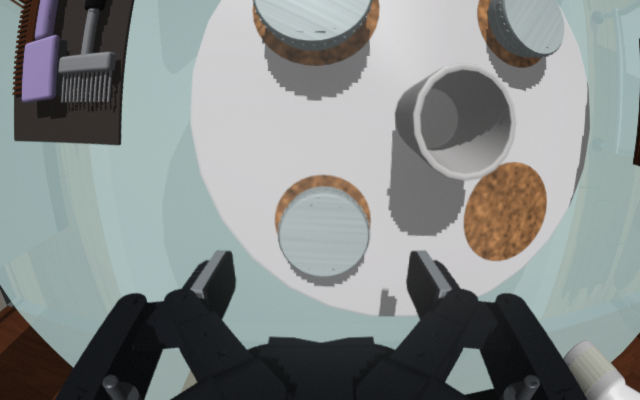

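The rear small tin is centred at about px (324,231), between the fingers. I'll grip it.

Request:
{"op": "step_arm", "data": {
  "increments": [
    {"tx": -1,"ty": 0,"tz": 21,"spin": 0,"claw": 1},
    {"tx": 0,"ty": 0,"tz": 21,"spin": 0,"claw": 1},
    {"tx": 0,"ty": 0,"tz": 21,"spin": 0,"claw": 1},
    {"tx": 0,"ty": 0,"tz": 0,"spin": 0,"claw": 0.5},
    {"tx": 0,"ty": 0,"tz": 0,"spin": 0,"claw": 0},
    {"tx": 0,"ty": 0,"tz": 0,"spin": 0,"claw": 0},
    {"tx": 0,"ty": 0,"tz": 0,"spin": 0,"claw": 0}
  ],
  "force": 30
}}

```text
t: 14.4
position: [0.6667, -0.1041, 0.032]
tool_rot: [-0.0, 1.0, -0.0, 0.001]
contact_force: [0.5, -0.3, -1.4]
finger_gap: 0.057
grasp_force: 33.1
```

Request:
{"op": "step_arm", "data": {
  "increments": [
    {"tx": 0,"ty": 0,"tz": -35,"spin": 0,"claw": 0},
    {"tx": 0,"ty": 0,"tz": -50,"spin": 0,"claw": 0},
    {"tx": 11,"ty": 22,"tz": 0,"spin": 0,"claw": 0},
    {"tx": 22,"ty": 46,"tz": 0,"spin": 0,"claw": 0},
    {"tx": 22,"ty": 46,"tz": 0,"spin": 0,"claw": 0},
    {"tx": 22,"ty": 46,"tz": 0,"spin": 0,"claw": 0},
    {"tx": 22,"ty": 46,"tz": 0,"spin": 0,"claw": 0},
    {"tx": 22,"ty": 46,"tz": 0,"spin": 0,"claw": 0},
    {"tx": 22,"ty": 46,"tz": 0,"spin": 0,"claw": 0},
    {"tx": 22,"ty": 46,"tz": 0,"spin": 0,"claw": 0},
    {"tx": 22,"ty": 46,"tz": 0,"spin": 0,"claw": 0},
    {"tx": 22,"ty": 46,"tz": 0,"spin": 0,"claw": 0},
    {"tx": 7,"ty": 21,"tz": 0,"spin": 0,"claw": 0},
    {"tx": 0,"ty": 0,"tz": 40,"spin": 0,"claw": 0},
    {"tx": 0,"ty": 0,"tz": 35,"spin": 0,"claw": 0},
    {"tx": 0,"ty": 0,"tz": 20,"spin": 0,"claw": 0},
    {"tx": 0,"ty": 0,"tz": 12,"spin": 0,"claw": 0},
    {"tx": 0,"ty": 0,"tz": 0,"spin": 0,"claw": 0}
  ]
}}

```text
t: 16.65
position: [0.4502, 0.3529, 0.0091]
tool_rot: [0.0, 1.0, -0.0, -0.0]
contact_force: [-0.1, 0.4, -0.7]
finger_gap: 0.0574
grasp_force: 33.3
```

Request:
{"op": "step_arm", "data": {
  "increments": [
    {"tx": 0,"ty": 0,"tz": 2,"spin": 0,"claw": 0},
    {"tx": 0,"ty": 0,"tz": 0,"spin": 0,"claw": 0}
  ]
}}

```text
t: 16.9
position: [0.451, 0.3535, 0.0083]
tool_rot: [-0.0, 1.0, 0.0, 0.001]
contact_force: [0.6, 0.4, -1.0]
finger_gap: 0.0569
grasp_force: 33.3
```

Request:
{"op": "step_arm", "data": {
  "increments": [
    {"tx": 0,"ty": 0,"tz": 1,"spin": 0,"claw": 0},
    {"tx": 0,"ty": 0,"tz": 0,"spin": 0,"claw": 0}
  ]
}}

```text
t: 17.15
position: [0.4503, 0.3531, 0.0065]
tool_rot: [-0.0, 1.0, 0.0, 0.0]
contact_force: [-0.1, -0.4, -1.5]
finger_gap: 0.0569
grasp_force: 33.3
```

Request:
{"op": "step_arm", "data": {
  "increments": [
    {"tx": 0,"ty": 0,"tz": 1,"spin": 0,"claw": 0},
    {"tx": 0,"ty": 0,"tz": 0,"spin": 0,"claw": 0}
  ]
}}

```text
t: 17.4
position: [0.4504, 0.3532, 0.0063]
tool_rot: [-0.0, 1.0, -0.0, 0.0]
contact_force: [-2.3, -1.0, 6.0]
finger_gap: 0.0571
grasp_force: 34.0
```

Request:
{"op": "step_arm", "data": {
  "increments": [
    {"tx": 0,"ty": 0,"tz": 1,"spin": 0,"claw": 0},
    {"tx": 0,"ty": 0,"tz": 0,"spin": 0,"claw": 0}
  ]
}}

```text
t: 17.65
position: [0.4504, 0.3532, 0.0062]
tool_rot: [-0.0, 1.0, -0.0, 0.0]
contact_force: [-4.5, -3.0, 10.3]
finger_gap: 0.057
grasp_force: 34.5
```

Request:
{"op": "step_arm", "data": {
  "increments": [
    {"tx": 0,"ty": 0,"tz": -2,"spin": 0,"claw": 0},
    {"tx": 0,"ty": 0,"tz": 0,"spin": 0,"claw": 0.4},
    {"tx": 0,"ty": 0,"tz": 0,"spin": 0,"claw": 0.7},
    {"tx": 0,"ty": 0,"tz": 0,"spin": 0,"claw": 1},
    {"tx": 0,"ty": 0,"tz": -30,"spin": 0,"claw": 1},
    {"tx": 0,"ty": 0,"tz": -45,"spin": 0,"claw": 1},
    {"tx": 0,"ty": 0,"tz": -45,"spin": 0,"claw": 1},
    {"tx": -10,"ty": -50,"tz": 0,"spin": 0,"claw": 1},
    {"tx": -10,"ty": -50,"tz": 0,"spin": 0,"claw": 1},
    {"tx": -10,"ty": -52,"tz": 0,"spin": 0,"claw": 1},
    {"tx": -10,"ty": -53,"tz": 0,"spin": 0,"claw": 1},
    {"tx": -11,"ty": -53,"tz": 0,"spin": 0,"claw": 1},
    {"tx": -11,"ty": -53,"tz": 0,"spin": 0,"claw": 1},
    {"tx": 0,"ty": 0,"tz": 30,"spin": 0,"claw": 1},
    {"tx": 0,"ty": 0,"tz": 0,"spin": 0,"claw": 1}
  ]
}}

```text
t: 19.52
position: [0.5098, 0.0415, 0.094]
tool_rot: [0.001, 1.0, 0.0, -0.003]
contact_force: [-0.1, 0.5, -0.5]
finger_gap: 0.0853
grasp_force: 0.0
```

```bash
cat >> h.py <<'E'
def lid(w,c,z,r):
    "mean lid edge circle from a depth cloud"
    x=w.reshape(-1,3); x=x[np.isfinite(x[:,0])]
    t=x[(np.hypot(*(x[:,:2]-c).T)<r+.012)&(abs(x[:,2]-z)<.004)]
    from scipy.optimize import least_squares
    def f(q): d=np.hypot(*(t[:,:2]-q).T); return np.maximum(d-r,0)
    q=t[:,:2].mean(0)
    return len(t),q.round(4),np.round(cv2.minEnclosingCircle(t[:,:2].astype(np.float32))[0],4),np.median(t[:,2]).round(4)
E
python3 - <<'E'
from h import *
p=viewer.get_image("wrist"); s=sensors.get_state(); save(p,"e.png"); print(s["position"])
for k in range(3): print(sensors.get_state()["position"])
q=viewer.get_image("top"); w=cloud(q); w0=np.load("top0.npz")["w"]
for c,z,r in [((.5355,.35),.038,.034),((.45,.352),.032,.029)]: print(lid(w,c,z,r))
for W in (w0,w):
  for c,z,r in [((.5175,-.1087),.0625,.034),((.5122,.0419),.0556,.029)]: print(lid(W,c,z,r))
E
```

```text
[0.51088753 0.04207651 0.09525414]
[0.51088753 0.04207651 0.09525414]
[0.51088753 0.04207651 0.09525414]
[0.51088753 0.04207651 0.09525414]
(584, array([0.5365, 0.3486]), array([0.5354, 0.3498]), np.float64(0.0386))
(431, array([0.4516, 0.3514]), array([0.4521, 0.3515]), np.float64(0.032))
(621, array([ 0.5168, -0.1085]), array([ 0.5176, -0.1087]), np.float64(0.0628))
(443, array([0.5125, 0.0418]), array([0.5125, 0.042 ]), np.float64(0.056))
(621, array([ 0.5176, -0.1095]), array([ 0.5174, -0.11  ]), np.float64(0.0628))
(0, array([nan, nan]), array([0., 0.]), np.float64(nan))h.py:24: RuntimeWarning: Mean of empty slice.
  q=t[:,:2].mean(0)
  ret = um.true_divide(
  return _methods._mean(a, axis=axis, dtype=dtype,
  ret = ret.dtype.type(ret / rcount)
```

View pics/e.png

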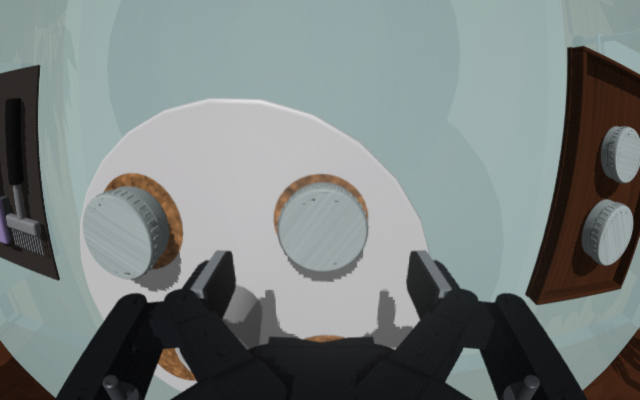

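The front small tin is centred at about px (323,230), between the fingers. The two rockers stand in the tray at right, at about (610,230) and (620,155). I'll grip this tin and carry it up.

Request:
{"op": "step_arm", "data": {
  "increments": [
    {"tx": 0,"ty": 0,"tz": 22,"spin": 0,"claw": 1},
    {"tx": 0,"ty": 0,"tz": 22,"spin": 0,"claw": 1},
    {"tx": 0,"ty": 0,"tz": 20,"spin": 0,"claw": 1},
    {"tx": 0,"ty": 0,"tz": 0,"spin": 0,"claw": 0.5},
    {"tx": 0,"ty": 0,"tz": 0,"spin": 0,"claw": 0},
    {"tx": 0,"ty": 0,"tz": 0,"spin": 0,"claw": 0},
    {"tx": 0,"ty": 0,"tz": 0,"spin": 0,"claw": 0}
  ],
  "force": 30
}}

```text
t: 20.5
position: [0.5133, 0.0423, 0.0335]
tool_rot: [-0.0, 1.0, 0.0, 0.001]
contact_force: [-0.1, 0.9, 3.8]
finger_gap: 0.0569
grasp_force: 32.7
```

Request:
{"op": "step_arm", "data": {
  "increments": [
    {"tx": 0,"ty": 0,"tz": -30,"spin": 0,"claw": 0},
    {"tx": 0,"ty": 0,"tz": -35,"spin": 0,"claw": 0},
    {"tx": -1,"ty": -30,"tz": 0,"spin": 0,"claw": 0},
    {"tx": -1,"ty": -45,"tz": 0,"spin": 0,"claw": 0},
    {"tx": -1,"ty": -45,"tz": 0,"spin": 0,"claw": 0},
    {"tx": -2,"ty": -30,"tz": 0,"spin": 0,"claw": 0},
    {"tx": 0,"ty": 0,"tz": 10,"spin": 0,"claw": 0},
    {"tx": 0,"ty": 0,"tz": 10,"spin": 0,"claw": 0},
    {"tx": 0,"ty": 0,"tz": 0,"spin": 0,"claw": 0},
    {"tx": 0,"ty": 0,"tz": 0,"spin": 0,"claw": 0}
  ]
}}

```text
t: 21.75
position: [0.517, -0.1069, 0.077]
tool_rot: [-0.001, 1.0, 0.0, -0.0]
contact_force: [0.7, 0.0, -1.9]
finger_gap: 0.057
grasp_force: 32.7
```

```bash
python3 - <<'E'
from h import *
p=viewer.get_image("wrist"); s=sensors.get_state(); save(p,"f.png"); print(s["position"],s["contact_force"])
E
```

```text
[ 0.51735888 -0.10713964  0.07733139] [ 0.13608914 -0.18226819 -1.23973493]
```

View pics/f.png

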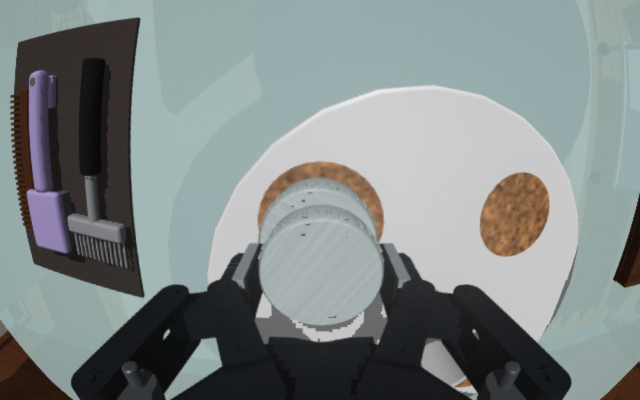

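The small tin is held at about px (322,265) over the large lid, whose centre is at about column 321, so they line up. I'll lower it onto the lid.

Request:
{"op": "step_arm", "data": {
  "increments": [
    {"tx": 0,"ty": 0,"tz": 4,"spin": 0,"claw": 0},
    {"tx": 0,"ty": 0,"tz": 4,"spin": 0,"claw": 0},
    {"tx": 0,"ty": 0,"tz": 0,"spin": 0,"claw": 0}
  ]
}}

```text
t: 22.18
position: [0.5168, -0.1077, 0.0688]
tool_rot: [-0.0, 1.0, 0.0, -0.0]
contact_force: [0.4, 0.2, -0.6]
finger_gap: 0.0567
grasp_force: 32.7
```

Request:
{"op": "step_arm", "data": {
  "increments": [
    {"tx": 0,"ty": 0,"tz": 1,"spin": 0,"claw": 0},
    {"tx": 0,"ty": 0,"tz": 0,"spin": 0,"claw": 0}
  ]
}}

```text
t: 22.42
position: [0.5172, -0.108, 0.0683]
tool_rot: [-0.0, 1.0, 0.0, -0.0]
contact_force: [0.4, -0.3, -0.8]
finger_gap: 0.057
grasp_force: 32.7
```

Request:
{"op": "step_arm", "data": {
  "increments": [
    {"tx": 0,"ty": 0,"tz": 1,"spin": 0,"claw": 0},
    {"tx": 0,"ty": 0,"tz": 0,"spin": 0,"claw": 0}
  ]
}}

```text
t: 22.68
position: [0.5174, -0.108, 0.0676]
tool_rot: [-0.0, 1.0, -0.0, 0.0]
contact_force: [-0.3, 0.3, 0.7]
finger_gap: 0.0569
grasp_force: 32.8
```

Request:
{"op": "step_arm", "data": {
  "increments": [
    {"tx": 0,"ty": 0,"tz": 0.7,"spin": 0,"claw": 0},
    {"tx": 0,"ty": 0,"tz": 0,"spin": 0,"claw": 0}
  ]
}}

```text
t: 22.92
position: [0.5177, -0.1082, 0.0675]
tool_rot: [-0.0, 1.0, -0.0, 0.0]
contact_force: [-1.3, 0.0, 4.6]
finger_gap: 0.0572
grasp_force: 33.3
```

Seated at 4.6 N. I'll ease off a little, release, rise and back away, then measure.

Request:
{"op": "step_arm", "data": {
  "increments": [
    {"tx": 0,"ty": 0,"tz": -0.7,"spin": 0,"claw": 0},
    {"tx": 0,"ty": 0,"tz": 0,"spin": 0,"claw": 0.45},
    {"tx": 0,"ty": 0,"tz": 0,"spin": 0,"claw": 0.7},
    {"tx": 0,"ty": 0,"tz": 0,"spin": 0,"claw": 1},
    {"tx": 0,"ty": 0,"tz": 0,"spin": 0,"claw": 1},
    {"tx": 0,"ty": 0,"tz": -30,"spin": 0,"claw": 1},
    {"tx": 0,"ty": 0,"tz": -50,"spin": 0,"claw": 1},
    {"tx": 0,"ty": 0,"tz": -50,"spin": 0,"claw": 1},
    {"tx": 15,"ty": 50,"tz": -20,"spin": 0,"claw": 1},
    {"tx": 15,"ty": 50,"tz": 0,"spin": 0,"claw": 1},
    {"tx": 15,"ty": 50,"tz": 0,"spin": 0,"claw": 1},
    {"tx": 15,"ty": 50,"tz": 0,"spin": 0,"claw": 1},
    {"tx": 0,"ty": 0,"tz": 0,"spin": 0,"claw": 1}
  ]
}}

```text
t: 24.55
position: [0.4558, 0.0948, 0.2172]
tool_rot: [-0.003, 1.0, 0.0, -0.0]
contact_force: [-0.1, -0.4, -0.4]
finger_gap: 0.0852
grasp_force: 0.0
```

```bash
python3 - <<'E'
from h import *
q=viewer.get_image("top"); w=cloud(q); p=viewer.get_image("scene")
im=np.vstack([cv2.resize(q["img"][80:300,120:500],(640,370)),cv2.resize(p["img"][160:300,240:520],(640,320))[:230]]); cv2.imwrite("pics/g.png",im[...,::-1])
x=w.reshape(-1,3); x=x[np.isfinite(x[:,0])]
n=x[np.hypot(x[:,0]-.5175,x[:,1]+.108)<.055]
for a,b in ((.085,.1),(.058,.067)):
    t=n[(n[:,2]>a)&(n[:,2]<b)]; print(len(t),np.median(t[:,2]),t.min(0),t.max(0),cv2.minEnclosingCircle(t[:,:2].astype(np.float32)))
for c,z,r in [((.5355,.35),.038,.034),((.45,.352),.032,.029)]: print(lid(w,c,z,r))
for z0,c in ((.038,(.5355,.35)),(.032,(.45,.352))):
    t=x[(np.hypot(*(x[:,:2]-c).T)<.024)]; A=np.c_[t[:,:2]-c,np.ones(len(t))]; print("slope deg",np.degrees(np.linalg.lstsq(A,t[:,2],rcond=None)[0][:2]))
E
```

```text
509 0.0898982235148098 [ 0.48742173 -0.13630054  0.0850894 ] [ 0.54429484 -0.0797261   0.09633551] ((0.5163289904594421, -0.10874053835868835), 0.02925351820886135)
153 0.06256966242804207 [ 0.48388838 -0.14166739  0.05806722] [ 0.55114837 -0.07660142  0.06696955] ((0.517448365688324, -0.10973332077264786), 0.034424107521772385)
(585, array([0.5358, 0.3495]), array([0.5356, 0.3498]), np.float64(0.0386))
(443, array([0.4518, 0.351 ]), array([0.4513, 0.3513]), np.float64(0.0319))
slope deg [0.70953787 0.63299041]
slope deg [0.76034092 0.71941142]
```

View pics/g.png

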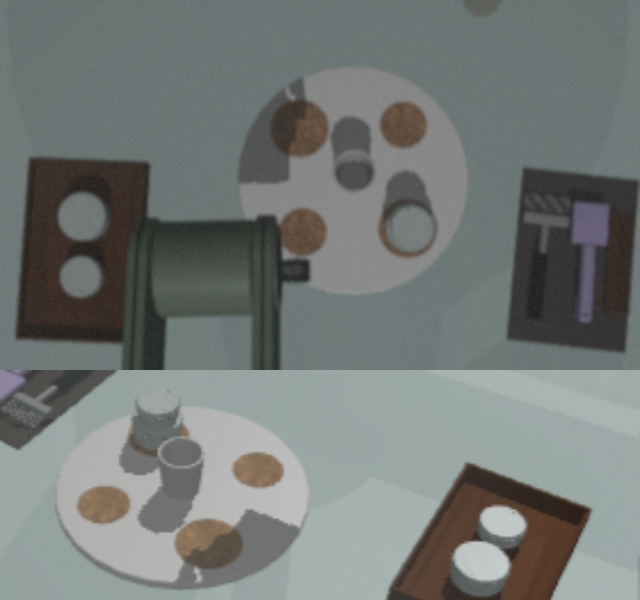

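The last picture shows the small tin on the large one at about px (408,228), with centres 1–1.5 mm apart. Both rockers stand level in the tray at about (82,216) and (81,276), and the cup and tools are where they were. I'll hand the job in.

```bash
python3 -c "
from cell import arm
print(arm.job_done())"
```

```text
the job is handed in; nothing more can be done
None
```

The job is handed in at about 25 s: the two rocking tins, identified by elimination after both near tins pressed steady, stand level side by side in the tray, and the steady small tin sits on the steady large one, 1–1.5 mm off centre.

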